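# Line up the steel jars by height beside the steriliser

## Robot

A 7-joint arm with a two-finger parallel gripper is mounted at the origin on the work surface. World frame = base frame: x ahead of the robot, y to its left, z up, the work surface at z = 0. Lengths are in m, angles in rad, forces in N, time in s.
With the tool pointing down it reaches from about 0.425 to 0.875 m from the base axis. Payload 9.9 kg.
Tool frame: the origin (TCP) lies between the finger pads; the fingertips stand 22 mm ahead of it and the grasp point (between the pads) lies 3 mm ahead of it (r.tcp_to_tips is the distance from the TCP to the fingertips, in m); z points along the fingers, y is the line along which they close (so a half turn about z gives the same grasp; the last joint's range is limited). The gripper opens to 85 mm and grips with 20 to 120 N. Pads are 22 mm wide; open, the fingers measure 114 mm over their backs; the gripper's body (76 mm by 85 mm) begins 54 mm behind the grasp point. The pads swing forward as they close: fully open they stand 13 mm farther back than shut.
Start: joints at [-1.313, 0.576, 0.025, 1.437, -0.015, 1.129, -0.057], TCP at [0.226, 0.636, 0.253] pointing down, gripper open.
Joint ranges: [-2.76, 2.76], [-0.34, 2.15], [-1.52, 1.57], [0.19, 2.46], [-1.09, 4.23], [0.17, 1.99], [-2.82, 2.82]. Speed limits (rad/s): [2.22, 2.22, 3.01, 3.01, 3.14, 3.14, 3.14].

## Interface

Orientations are given as a unit quaternion [w, x, y, z].
In Python, from plant import state, viewer, r gives the robot as it stands.
- The arm moves only by the tool move_arm, never from a script. Its argument "targets" is a list of rows, each a list of 2 entries, a list of its own where there are three numbers: the shift along the tool's x, y, z in m, then the turn about the tool's z in degrees. A call has 1 to 12 rows; each row is the pose to reach, as a shift and turn from the pose commanded when the call began, along the tool's axes at that moment; what a row does not reach only later rows make up. A row lasts 1/10 s, in which the tool goes at most 50 mm and 8.59 degrees, less where a joint would pass 70% of its speed; a pose out of reach is approached as far as the arm can. A call with a gripper value outside its range is refused whole. "grip" is the opening in per cent of the stroke, from 0 (shut) to 100 (fully open), set as the call begins (left out, the last holds). The fingers move at their own pace and stop on an object; the grip force is fixed at half the most. Time passes only in rows, so rows that repeat a pose let the fingers close. It gives the time, the measured TCP pose, the force, the opening and the grip force at its end, in the units of the state.
- state(): the state, without advancing time (a new reading comes with each control period).
- viewer.read_camera(name): name is "scene" or "top" or "wrist"; returns the picture (384x512x3 uint8, red, green, blue); there is no depth.
- viewer.camera_params(name): a dict with "vertical_fov" (degrees; the focal length in pixels is half the picture's height over the tangent of half this angle, whatever the lens; pixels are square), "cx", "cy" (the principal point, pixels), "D" ([k1, k2, p1, p2, k3] as OpenCV has them; the pictures are not rectified), "R" (3x3) and "t" (3): a world point X has camera coordinates R X + t. Camera axes: x right, y down, z forward; pixel columns grow to the right and rows downward; lengths in m; the calibration is good to about 2 mm. A picture is of the moment at which its call begins: read the wrist's pose just before it. camera_params takes no time and is no camera call; for the wrist camera it gives the pose at the moment of the call.
- r.job_done(): hands the job in; it is judged then, once.
The state is a dict: "time_s": time; "qpos": joint angles; "joint_vel": joint speeds; "joint_efforts": joint torques, N m; "ee_pos": TCP position; "ee_rot": TCP orientation; "contact_force": force on the tool from outside, world axes, zero at the start; "torque": the same for the moment, N m; "opening": finger opening in m; "grip_force": force on a finger pad.
Only numpy, scipy, OpenCV 4.12 (cv2) and the standard library are available. Lean on these libraries where they do the work, as an engineer would, in place of code of your own. Each camera call takes 0.05 s, during which the arm holds its last target. There are 200 camera calls.

## Task

Line up the four lidded steel jars by height on the pale blue board, one upright in the middle of each round mark: the tallest on the purple mark at one end of the row, then getting shorter mark by mark to the shortest at the other end. Set each one down gently without dropping it or tipping any over, and leave the bottle and the bowl where they are.

Things in the scene. Friction and masses are not known exactly. Their poses are not given: they have to be found in the camera images.
- jar_blue_mid (a point): tallest jar: loose upright steel cylinder, flat blue lid fixed on top (outermost 14 mm of the height, same width as the body); 60 mm diameter, 110 mm high in all; the point is its centre, half-way up (55 mm above its underside); z is its upright axis
- jar_green_mid (a point): second tallest jar: loose upright steel cylinder, flat green lid fixed on top (outermost 14 mm of the height, same width as the body); 52 mm diameter, 90 mm high in all; the point is its centre, half-way up (45 mm above its underside); z is its upright axis
- jar_yellow_mid (a point): third tallest (second shortest) jar: loose upright steel cylinder, flat yellow lid fixed on top (outermost 14 mm of the height, same width as the body); 44 mm diameter, 70 mm high in all; the point is its centre, half-way up (35 mm above its underside); z is its upright axis
- jar_red_mid (a point): shortest jar: loose upright steel cylinder, flat red lid fixed on top (outermost 14 mm of the height, same width as the body); 36 mm diameter, 50 mm high in all; the point is its centre, half-way up (25 mm above its underside); z is its upright axis
- mark_purple: the purple round flat mark, 68 mm diameter, 2 mm thick, fixed on the pale blue board; the origin is the centre of its underside, its top face 2 mm above (12 mm above the counter); always at one end of the row of four, either end; the marks stand 80 mm apart centre to centre in one straight line, along the length of the pale blue board (340 x 100 mm, 10 mm thick, fixed), whose place and yaw vary
- mark_mid_a: a grey round flat mark, 68 mm diameter, 2 mm thick, fixed on the pale blue board; the origin is the centre of its underside, its top face 2 mm above (12 mm above the counter); one of the two inner marks of the row; either may be the one next to the purple
- mark_mid_b: a grey round flat mark, 68 mm diameter, 2 mm thick, fixed on the pale blue board; the origin is the centre of its underside, its top face 2 mm above (12 mm above the counter); the other inner mark of the row
- mark_end: a grey round flat mark, 68 mm diameter, 2 mm thick, fixed on the pale blue board; the origin is the centre of its underside, its top face 2 mm above (12 mm above the counter); always at the end of the row opposite the purple one
- bottle_mid (a point): bystander, to be left alone: loose amber bottle, 56 mm diameter, 120 mm high, standing beside the board; the point is its centre, half-way up
- bowl_mid (a point): bystander, to be left alone: loose small steel bowl, 90 mm across, 35 mm high, beside the board; the point is on its axis, half-way up
There are look-alikes about, which are no part of the job. What is shaped like the part that bears jar_red_mid but turquoise is not meant.

How it is judged:
By the outcome, as a careful person would: the job done as asked, in the order asked, and still so for the second after the job is handed in, with the robot touching nothing.
It also fails if it takes over 120 s, if anything falls off the work surface, if the arm or the gripper's body presses on something with over 40 N, if the wrist force passes 120 N, or if a joint passes its speed limit or range.

## Working session

There is one attempt and no reset: what is moved stays moved. The work goes in short steps, Python scripts to look and compute and a tool call to move; the robot and the scene stay as the last step left them, time stands still between calls to the robot, and variables do not carry over. Pictures are saved under pics/ and viewed, at most 14 in all, crops included, and the job is handed in when it is done.

Besides the shell and the picture viewer there is one more tool, called after "Call:" as name(argument=value, ...) on one line, values as JSON. move_arm: Moves the arm, as the interface text tells. Its arguments: {"type":"object","properties":{"targets":{"type":"array"},"grip":{"type":"number"}},"required":["targets"]}

```bash
ls; mkdir -p pics; python3 - <<'E'
from plant import state, viewer, r
import cv2
s=state();print(s)
for n in("scene","top"):
    im=viewer.read_camera(n);cv2.imwrite(f"pics/{n}0.png",im[:,:,::-1]);p=viewer.camera_params(n);print(n,p)
E
```

```text
pics
{'time_s': 0.0, 'qpos': array([-1.31277516,  0.57651769,  0.02483899,  1.43792692, -0.01500879,
        1.12900108, -0.05649466]), 'joint_vel': array([ 0.00038428, -0.00095465,  0.00190733, -0.00141914,  0.00113317,
        0.00253401, -0.0012272 ]), 'joint_efforts': array([ 2.54067272e-04, -7.65748930e+01,  2.25099720e+00, -2.85972565e+01,
        1.54379290e-02,  1.24795406e-02,  1.39920996e-05]), 'ee_pos': array([0.22610744, 0.63555017, 0.25244553]), 'ee_rot': array([-1.04150721e-04,  1.70060122e-01,  9.85433336e-01, -8.27778833e-04]), 'contact_force': array([-0.47202905,  0.23686829, -0.22985607]), 'torque': array([ 0.01787644, -0.00098337, -0.01236024]), 'grip_force': 0.0, 'opening': 0.08540132769625222}
scene {'vertical_fov': 46.832266060012294, 'cx': 261.77610061133186, 'cy': 192.58350063789152, 'D': array([-0.02216193,  0.        ,  0.        ,  0.        ,  0.        ]), 'R': array([[-0.03281398,  0.99941998, -0.0091071 ],
       [ 0.82803434,  0.02208173, -0.56024239],
       [-0.55971634, -0.02592477, -0.82827865]]), 't': array([ 0.02165661, -0.38267453,  1.43185589])}
top {'vertical_fov': 46.96621887843381, 'cx': 247.1335298831546, 'cy': 192.897050353516, 'D': array([-0.15899236,  0.        ,  0.        ,  0.        ,  0.        ]), 'R': array([[ 0.01239122, -0.9998628 , -0.01099249],
       [-0.99143374, -0.01085579, -0.13015868],
       [ 0.13002149,  0.01251115, -0.99143224]]), 't': array([-0.00223723,  0.5426217 ,  1.20586628])}
```

View pics/scene0.png

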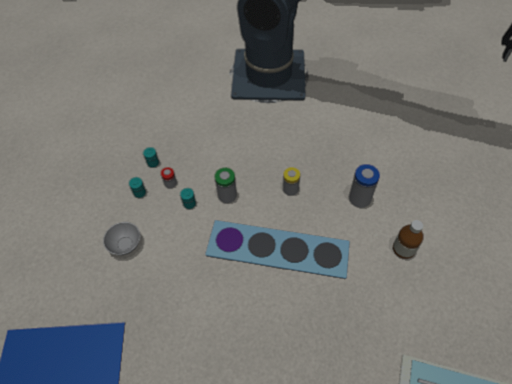

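View pics/top0.png

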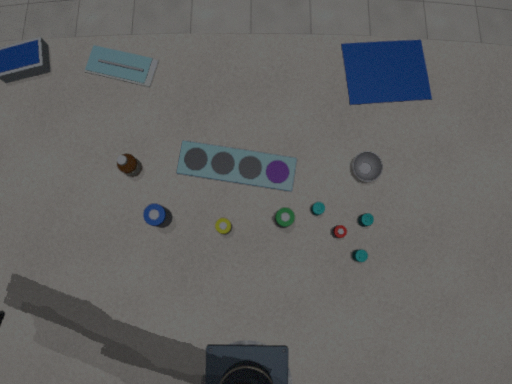

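The top view has the purple mark at (277,172), with grey marks at (250,167), (223,163) and (196,159). The blue lid is at (154,215), green at (285,217), yellow at (223,226), the bottle at (127,163) and the bowl at (367,167).

Candidates for the red jar are the red lid at (340,231) and the turquoise look-alikes at (318,208), (367,219) and (360,256). I choose the red lid. The loose blue mats and box at the edges are not the pale blue board.

```bash
cat > h.py <<'E'
import numpy as np, cv2
from plant import state, viewer, r
from scipy.spatial.transform import Rotation as Rn
def K(p):
    f=192/np.tan(np.radians(p["vertical_fov"]/2)); return np.array([[f,0,p["cx"]],[0,f,p["cy"]],[0,0,1]])
def ray(p,uv,z):
    u=cv2.undistortPoints(np.array([[uv]],float),K(p),p["D"])[0,0]
    c=-p["R"].T@p["t"]; d=p["R"].T@np.array([u[0],u[1],1]); return c+d*(z-c[2])/d[2]
H={'red':(0,8),'yellow':(22,33),'green':(48,75),'teal':(82,97),'blue':(108,125),'purple':(130,155)}
Z={'red':.05,'yellow':.07,'green':.09,'blue':.11,'teal':.05,'purple':.012}
def blobs(im,c,amin=25,sat=110):
    h=cv2.cvtColor(im,cv2.COLOR_RGB2HSV); lo,hi=H[c]
    m=cv2.inRange(h,(lo,sat,50),(hi,255,255))
    if c=='red': m|=cv2.inRange(h,(172,sat,50),(180,255,255))
    m=cv2.morphologyEx(m,cv2.MORPH_CLOSE,np.ones((3,3)))
    cs,_=cv2.findContours(m,cv2.RETR_EXTERNAL,cv2.CHAIN_APPROX_NONE)
    return [(cv2.contourArea(q),q) for q in sorted(cs,key=cv2.contourArea,reverse=True) if cv2.contourArea(q)>amin]
def world(p,q,z):  # minimum circle of the hull points cast on plane
    w=np.array([ray(p,x[0],z)[:2] for x in cv2.convexHull(q)],np.float32)
    c,rad=cv2.minEnclosingCircle(w); return np.array(c),rad
def totool(s,xy,z=None):  # world point -> shift in tool axes
    w,x,y,zz=s["ee_rot"]; R=Rn.from_quat([x,y,zz,w]).as_matrix()
    return R.T@(np.array([xy[0],xy[1],s["ee_pos"][2] if z is None else z])-s["ee_pos"])
E
python3 - <<'E'
from h import *
np.set_printoptions(precision=4,suppress=True)
for n in("top","scene"):
    im=viewer.read_camera(n);p=viewer.camera_params(n)
    for c in H:
        for a,q in blobs(im,c)[:4]:
            w,rad=world(p,q,Z[c]-(0 if c=='purple' else .004)); print(n,c,a,cv2.minEnclosingCircle(q)[0],w,round(rad,4))
    if n=="top":
        g=cv2.cvtColor(im,cv2.COLOR_RGB2HSV)
        # grey marks: dark low-sat blobs within board region
        m=cv2.inRange(g[135:195,170:305],(0,0,0),(180,255,110))
        cs,_=cv2.findContours(m,cv2.RETR_EXTERNAL,cv2.CHAIN_APPROX_NONE)
        for q in cs:
            if cv2.contourArea(q)>150: print('mark',cv2.contourArea(q),*world(p,q+np.array([170,135]),.012))
        for nm,uv,z in(('bottle',(126,160),.12),('bowl',(367,166),.035)): print(nm,ray(p,uv,z))
        cv2.imwrite('pics/redcrop.png',cv2.resize(im[185:285,290:400,::-1],None,fx=5,fy=5,interpolation=2))
E
```

```text
top red 110.0 (339.79998779296875, 231.0) [ 0.4374 -0.2542] 0.0176
top yellow 173.0 (222.80612182617188, 225.70408630371094) [0.448  0.0687] 0.0217
top green 240.0 (284.6167907714844, 216.95985412597656) [ 0.4722 -0.0977] 0.025
top teal 106.5 (318.0416564941406, 207.9791717529297) [ 0.5011 -0.1938] 0.0179
top teal 104.0 (360.6875, 255.125) [ 0.3714 -0.3125] 0.0176
top teal 99.5 (366.6443176269531, 219.05670166015625) [ 0.4713 -0.3306] 0.0175
top blue 4717.5 (386.0, 71.0) [ 0.8867 -0.3855] 0.1476
top blue 807.0 (18.5, 55.5) [0.9396 0.6912] 0.0725
top blue 350.0 (154.23802185058594, 214.2603759765625) [0.4731 0.2497] 0.0301
top purple 340.0 (277.0, 171.5) [ 0.6092 -0.0809] 0.0318
mark 7155.5 [0.6362 0.0367] 0.21074898540973663
bottle [0.6171 0.3295 0.12  ]
bowl [ 0.624  -0.3378  0.035 ]
scene red 116.5 (167.41488647460938, 173.1170196533203) [ 0.4394 -0.2536] 0.021
scene yellow 188.0 (291.3214416503906, 175.0) [0.4503 0.0671] 0.0249
scene green 232.5 (224.25973510742188, 176.41558837890625) [ 0.4736 -0.0987] 0.0256
scene teal 174.0 (136.5, 187.5) [ 0.4843 -0.3233] 0.0324
scene teal 168.0 (187.38636779785156, 198.27272033691406) [ 0.5154 -0.1916] 0.0301
scene teal 155.5 (151.0, 157.0) [ 0.3859 -0.3056] 0.0345
scene blue 6623.0 (62.0, 353.0) [ 0.9182 -0.3738] 0.1267
scene blue 375.5 (366.6856994628906, 174.86428833007812) [0.476  0.2501] 0.0327
scene purple 440.0 (229.3800048828125, 239.5) [ 0.6099 -0.0812] 0.0321
```

View pics/redcrop.png

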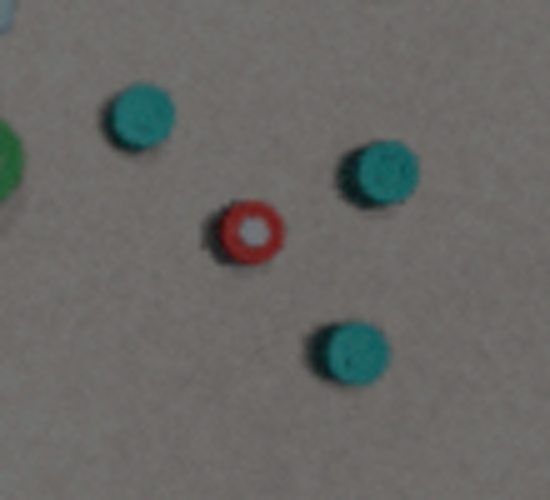

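The crop shows the red lid (with a pale spot) at its centre, and all three turquoise jars are about 85 mm away. A finger line at roughly -10° world clears them. Next I locate the grey marks.

```bash
python3 - <<'E'
from h import *
np.set_printoptions(precision=4,suppress=True)
im=viewer.read_camera("top");p=viewer.camera_params("top")
h=cv2.cvtColor(im,cv2.COLOR_RGB2HSV)
print(h[159,196],h[163,223],h[150,210],h[172,277],h[120,220])
m=((h[...,1]<70)&(h[...,2]<85)).astype(np.uint8)*255
m=cv2.morphologyEx(m,cv2.MORPH_OPEN,np.ones((3,3)))
cs,_=cv2.findContours(m,cv2.RETR_EXTERNAL,cv2.CHAIN_APPROX_NONE)
for q in cs:
    c,_=cv2.minEnclosingCircle(q)
    if 185<c[0]<265 and 140<c[1]<185: print(c,cv2.contourArea(q),*world(p,q,.012))
s=state()
for t in [(.4735,.250)]: print(totool(s,t))
E
```

```text
[114  20  65] [120  13  61] [ 93  61 117] [135 138  96] [ 17  17 108]
(249.56532287597656, 167.40452575683594) 372.5 [ 0.6205 -0.002 ] 0.03353555500507355
(222.41696166992188, 162.64878845214844) 371.5 [0.6331 0.0769] 0.03352634981274605
(195.28480529785156, 158.86709594726562) 373.0 [0.6441 0.156 ] 0.0338284894824028
[-0.3623 -0.2806  0.0002]
```

Call:
move_arm(targets=[[[-0.04,-0.03,0],8],[[-0.075,-0.06,0],16],[[-0.11,-0.085,0],24],[[-0.145,-0.11,0],32],[[-0.18,-0.14,0],40],[[-0.22,-0.17,0],48],[[-0.255,-0.2,0],56],[[-0.29,-0.225,0],64],[[-0.325,-0.252,0],72],[[-0.35,-0.272,0],78.8],[[-0.362,-0.281,0],78.8],[[-0.362,-0.281,0],78.8]], grip=100)

```text
time_s: 1.45
ee_pos: [0.4741, 0.2482, 0.2534]
ee_rot: [0.0, 0.757, 0.653, 0.0]
contact_force: [-0.8, 0.2, -0.7]
opening: 0.0851
grip_force: 0.0
```

```bash
cat > look.py <<'E'
import sys
from h import *
np.set_printoptions(precision=4,suppress=True)
c=sys.argv[1]; t=[float(v) for v in sys.argv[2:4]]
s=state();p=viewer.camera_params("wrist");im=viewer.read_camera("wrist")
print(s["time_s"],s["ee_pos"],s["qpos"]); w=s["ee_rot"]; R=Rn.from_quat([*w[1:],w[0]]).as_matrix(); print('finger angle',np.degrees(np.arctan2(R[1,1],R[0,1])))
for a,q in blobs(im,c)[:2]:
    e=world(p,q,Z[c]); print(c,a,cv2.minEnclosingCircle(q),e,'shift',totool(s,e[0]))
print('shift to given',totool(s,t))
cv2.imwrite(sys.argv[4],im[...,::-1])
E
python3 look.py blue .4735 .25 pics/w1.png
```

```text
1.45 [0.4741 0.2482 0.2534] [-0.877   0.3969  0.4404  1.8179 -0.2003  0.9704 -0.5001]
finger angle -8.437959330823379
blue 1656.0 ((255.0, 181.0), 32.89386749267578) (array([0.4734, 0.2507]), 0.02969839610159397) shift [ 0.0023 -0.0011 -0.    ]
shift to given [ 0.0017 -0.0009 -0.    ]
```

View pics/w1.png

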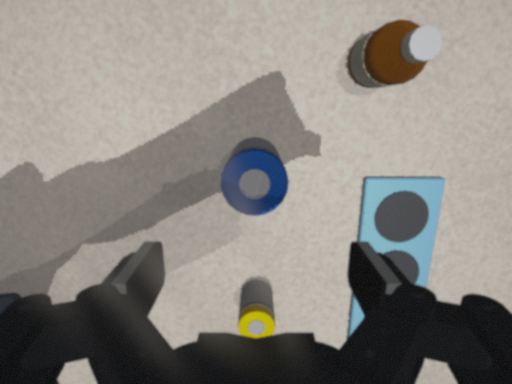

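The blue lid is at (255,181) between the fingers, with the bottle clear at upper right (400,50). Descending.

Call:
move_arm(targets=[[[0.002,-0.001,0.03],0],[[0.002,-0.001,0.06],0],[[0.002,-0.001,0.09],0],[[0.002,-0.001,0.115],0],[[0.002,-0.001,0.14],0],[[0.002,-0.001,0.16],0],[[0.002,-0.001,0.173],0],[[0.002,-0.001,0.173],0]], grip=100)

```text
time_s: 2.3
ee_pos: [0.4709, 0.2531, 0.0788]
ee_rot: [-0.001, 0.756, 0.655, -0.001]
contact_force: [-0.9, -0.7, -0.3]
opening: 0.0854
grip_force: 0.0
```

Call:
move_arm(targets=[[[0,0,0],0],[[0,0,0],0],[[0,0,0],0],[[0,0,0],0],[[0,0,0],0],[[0,0,0],0],[[0,0,0],0],[[0,0,0],0]], grip=0)

```text
time_s: 3.1
ee_pos: [0.473, 0.2526, 0.0815]
ee_rot: [-0.0, 0.757, 0.654, 0.001]
contact_force: [-1.1, 0.2, 7.4]
opening: 0.0592
grip_force: 63.8
```

Call:
move_arm(targets=[[[0,0,-0.01],0],[[0,0,-0.03],0],[[0,0,-0.05],0],[[0,0,-0.075],0],[[0,0,-0.1],0],[[0,0,-0.1],0]])

```text
time_s: 3.7
ee_pos: [0.4739, 0.2524, 0.1838]
ee_rot: [0.0, 0.757, 0.653, 0.003]
contact_force: [-0.2, -0.1, -2.8]
opening: 0.0589
grip_force: 65.4
```

Call:
move_arm(targets=[[[-0.015,0.009,0],0],[[-0.045,0.027,0],0],[[-0.08,0.048,0],0],[[-0.115,0.068,0],0],[[-0.15,0.089,0],0],[[-0.185,0.11,0],0],[[-0.22,0.131,0],0],[[-0.25,0.148,0],0],[[-0.28,0.166,0],0],[[-0.3,0.178,0],0],[[-0.308,0.183,0],0],[[-0.308,0.183,0],0]])

```text
time_s: 4.9
ee_pos: [0.6082, -0.0805, 0.1797]
ee_rot: [-0.0, 0.758, 0.653, -0.001]
contact_force: [-0.7, 0.5, -2.9]
opening: 0.0591
grip_force: 65.3
```

```bash
python3 - <<'E'
import h
h.Z['blue']=.21
E
sed -i 's/^c=sys/if len(sys.argv)>5: Z[sys.argv[1]]=float(sys.argv[5])\nc=sys/' look.py; python3 look.py blue .6092 -.0809 pics/w2.png .21
```

```text
4.9 [ 0.6082 -0.0805  0.1797] [-0.1793  0.5845  0.3781  1.7104 -0.2628  0.898   0.1586]
finger angle -8.49838407244969
blue 10752.5 ((255.54600524902344, 294.0), 81.55225372314453) (array([ 0.608 , -0.0774]), 0.0283515527844429) shift [ 0.003  -0.0007 -0.    ]
blue 263.0 ((502.6428527832031, 331.5), 14.21600341796875) (array([ 0.6946, -0.1049]), 0.006733885034918785) shift [-0.0113  0.089  -0.0001]
shift to given [-0.0003  0.001  -0.    ]
```

View pics/w2.png

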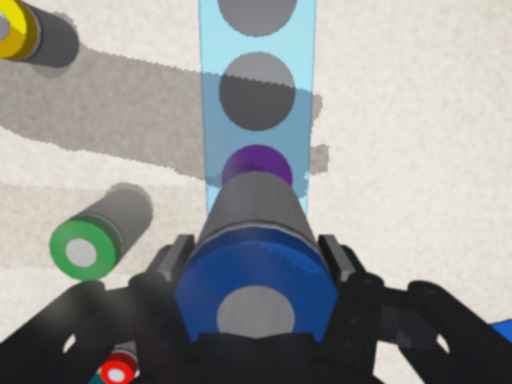

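The jar hangs at (256,290), with the purple mark centred below it at about (256,170), in line with the row. Lowering.

Call:
move_arm(targets=[[[0,0.0015,0.02],0],[[0,0.0015,0.04],0],[[0,0.0015,0.055],0],[[0,0.0015,0.068],0],[[0,0.0015,0.076],0],[[0,0.0015,0.081],0],[[0,0.0015,0.084],0],[[0,0.0015,0.086],0],[[0,0.0015,0.086],0],[[0,0.0015,0.086],0]])

```text
time_s: 5.95
ee_pos: [0.6102, -0.0797, 0.0947]
ee_rot: [0.0, 0.757, 0.653, 0.0]
contact_force: [-0.3, -0.9, -2.6]
opening: 0.0591
grip_force: 65.3
```

Call:
move_arm(targets=[[[0,0,0.001],0],[[0,0,0.001],0],[[0,0,0.001],0]])

```text
time_s: 6.25
ee_pos: [0.6103, -0.0797, 0.0936]
ee_rot: [0.0, 0.757, 0.653, 0.0]
contact_force: [-0.2, 0.1, 0.1]
opening: 0.0586
grip_force: 65.6
```

The board now carries the jar's weight. Releasing and retreating.

Call:
move_arm(targets=[[[0,0,0],0],[[0,0,0],0],[[0,0,0],0],[[0,0,0],0],[[0,0,0],0],[[0,0,0],0]], grip=100)

```text
time_s: 6.85
ee_pos: [0.61, -0.0796, 0.0933]
ee_rot: [-0.0, 0.757, 0.654, -0.0]
contact_force: [-0.6, 0.7, -0.6]
opening: 0.0855
grip_force: 0.0
```

Call:
move_arm(targets=[[[0,0,-0.02],0],[[0,0,-0.05],0],[[0,0,-0.08],0],[[0,0,-0.12],0],[[0,0,-0.16],0],[[0,0,-0.16],0],[[0,0,-0.16],0]])

```text
time_s: 7.55
ee_pos: [0.6103, -0.0796, 0.2541]
ee_rot: [0.001, 0.757, 0.654, 0.001]
contact_force: [-0.1, 0.2, -0.9]
opening: 0.0854
grip_force: 0.0
```

```bash
python3 look.py blue .4725 -.098 pics/w3.png; python3 look.py purple .4725 -.098 pics/w3.png; python3 look.py green .6205 -.002 pics/w3.png
```

```text
7.55 [ 0.6103 -0.0796  0.2541] [-0.2021  0.514   0.4111  1.6145 -0.2278  1.0589  0.1272]
finger angle -8.378659357932934
blue 1943.0 ((256.47119140625, 189.6974639892578), 34.15945053100586) (array([ 0.6097, -0.0853]), 0.031253382563591) shift [-0.0057  0.0003 -0.    ]
blue 1173.0 ((474.8441467285156, 295.0), 40.84426498413086) (array([ 0.811 , -0.2371]), 0.04569839686155319) shift [-0.1266  0.2215  0.0004]
shift to given [-0.0383 -0.1336 -0.0003]
7.6 [ 0.6097 -0.0794  0.2528] [-0.202   0.5154  0.4106  1.6157 -0.2279  1.0587  0.1273]
finger angle -8.371120757673777
purple 96.5 ((257.5, 153.5), 23.759307861328125) (array([ 0.6127, -0.0675]), 0.02787984162569046) shift [0.0122 0.0012 0.    ]
shift to given [-0.0384 -0.133   0.0001]
7.65 [ 0.6094 -0.0793  0.2522] [-0.2019  0.5162  0.4103  1.6163 -0.2279  1.0587  0.1272]
finger angle -8.374473323054652
green 228.5 ((114.0, 225.0), 20.61562728881836) (array([ 0.4634, -0.1044]), 0.019908199086785316) shift [-0.0461 -0.1408  0.0003]
green 102.5 ((137.5, 228.5), 7.905794143676758) (array([ 0.4856, -0.1112]), 0.008797196671366692) shift [-0.0497 -0.1179  0.0002]
shift to given [ 0.0781 -0.0003  0.    ]
```

```bash
python3 look.py blue .6092 -.0809 pics/w3.png .122; python3 - <<'E'
from h import *
im=viewer.read_camera("top");p=viewer.camera_params("top")
for a,q in blobs(im,'blue'):
    if 250<a<700: print('top',a,*world(p,q,.118))
E
```

```text
7.7 [ 0.6094 -0.0793  0.2519] [-0.2019  0.5166  0.4103  1.6163 -0.2278  1.0588  0.1272]
finger angle -8.376833502897497
blue 2035.5 ((258.37445068359375, 190.26905822753906), 34.56045913696289) (array([ 0.6103, -0.0817]), 0.0299259964376688) shift [-0.0022  0.0012 -0.    ]
blue 1018.5 ((475.1052551269531, 296.0), 40.155208587646484) (array([ 0.799, -0.225]), 0.04224461689591408) shift [-0.1165  0.2089 -0.0005]
shift to given [-0.0016  0.0001 -0.    ]
```

View pics/w3.png

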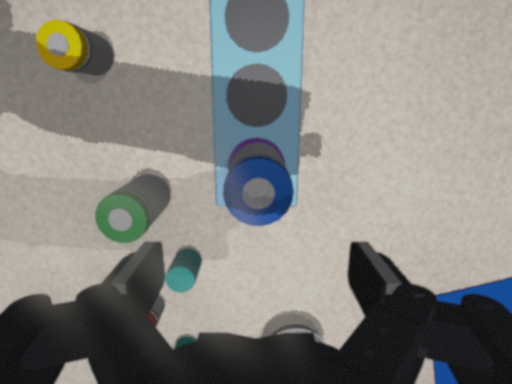

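The blue jar is upright and centred on purple to within about 1.5 mm (lid at (258,190)). Green is next, lid at (120,217).

Call:
move_arm(targets=[[[-0.01,-0.035,0],0],[[-0.02,-0.07,0],0],[[-0.03,-0.105,0],0],[[-0.038,-0.133,0],0],[[-0.038,-0.133,0],0],[[-0.038,-0.133,0],0]])

```text
time_s: 8.4
ee_pos: [0.473, -0.0977, 0.2532]
ee_rot: [-0.0, 0.757, 0.653, 0.0]
contact_force: [0.1, -0.0, 0.4]
opening: 0.0852
grip_force: 0.0
```

```bash
sed -i "s/'green':(48,75)/'green':(40,80)/" h.py; python3 look.py green .4725 -.098 pics/w4.png
```

```text
8.4 [ 0.473  -0.0977  0.2532] [-0.2225  0.3166  0.4414  1.939  -0.1682  0.9213  0.1553]
finger angle -8.39413310613729
green 998.0 ((256.5, 178.5), 26.315494537353516) (array([ 0.4731, -0.0975]), 0.025468870997428894) shift [0.0002 0.0001 0.    ]
shift to given [-0.0004 -0.0004 -0.    ]
```

Call:
move_arm(targets=[[[0,0,0.03],0],[[0,0,0.07],0],[[0,0,0.105],0],[[0,0,0.135],0],[[0,0,0.16],0],[[0,0,0.178],0],[[0,0,0.187],0],[[0,0,0.19],0],[[0,0,0.19],0],[[0,0,0.19],0]])

```text
time_s: 9.45
ee_pos: [0.4736, -0.0979, 0.0639]
ee_rot: [0.0, 0.757, 0.654, 0.0]
contact_force: [0.1, 0.8, 0.2]
opening: 0.0853
grip_force: 0.0
```

Call:
move_arm(targets=[[[0,0,0],0],[[0,0,0],0],[[0,0,0],0],[[0,0,0],0],[[0,0,0],0],[[0,0,0],0],[[0,0,0],0],[[0,0,0],0],[[0,0,0],0],[[0,0,0],0]], grip=0)

```text
time_s: 10.45
ee_pos: [0.4732, -0.0978, 0.0641]
ee_rot: [0.0, 0.757, 0.654, 0.0]
contact_force: [-1.8, 0.5, 8.4]
opening: 0.0511
grip_force: 60.9
```

Call:
move_arm(targets=[[[0,0,-0.01],0],[[0,0,-0.03],0],[[0,0,-0.05],0],[[0,0,-0.08],0],[[0,0,-0.11],0],[[0,0,-0.14],0],[[0,0,-0.14],0],[[0,0,-0.14],0],[[0,0,-0.14],0]])

```text
time_s: 11.35
ee_pos: [0.4722, -0.0975, 0.2026]
ee_rot: [-0.001, 0.757, 0.654, -0.0]
contact_force: [-0.1, 0.3, -1.7]
opening: 0.0509
grip_force: 62.9
```

```bash
python3 look.py green .6205 -.002 pics/w5.png .23
```

```text
11.35 [ 0.4722 -0.0975  0.2026] [-0.2026  0.382   0.4275  2.0109 -0.2185  0.7938  0.2059]
finger angle -8.36920811210373
green 8357.0 ((256.290283203125, 299.62066650390625), 70.27412414550781) (array([ 0.472 , -0.0951]), 0.026674242690205574) shift [ 0.0023 -0.0006  0.    ]
shift to given [ 0.1161  0.1328 -0.0002]
```

Call:
move_arm(targets=[[[0.01,0.012,0],0],[[0.03,0.034,0],0],[[0.052,0.06,0],0],[[0.075,0.086,0],0],[[0.098,0.112,0],0],[[0.11,0.126,0],0],[[0.116,0.1325,0],0],[[0.116,0.1325,0],0],[[0.116,0.1325,0],0]])

```text
time_s: 12.3
ee_pos: [0.6201, -0.0031, 0.2028]
ee_rot: [-0.0, 0.757, 0.653, -0.001]
contact_force: [-0.6, -0.5, -2.2]
opening: 0.0513
grip_force: 63.0
```

Call:
move_arm(targets=[[[0,0,0.025],0],[[0,0,0.055],0],[[0,0,0.08],0],[[0,0,0.1],0],[[0,0,0.112],0],[[0,0,0.119],0],[[0,0,0.123],0],[[0,0,0.125],0],[[0,0,0.126],0],[[0,0,0.126],0],[[0,0,0.126],0]])

```text
time_s: 13.4
ee_pos: [0.6212, -0.0023, 0.0778]
ee_rot: [0.0, 0.757, 0.654, 0.0]
contact_force: [-0.4, -0.7, -2.4]
opening: 0.0511
grip_force: 63.0
```

Call:
move_arm(targets=[[[0,0,0.001],0],[[0,0,0.001],0],[[0,0,0.001],0]])

```text
time_s: 13.7
ee_pos: [0.6209, -0.0023, 0.0763]
ee_rot: [0.0, 0.757, 0.654, 0.0]
contact_force: [-1.1, 0.1, -1.9]
opening: 0.0508
grip_force: 63.0
```

Not yet in full contact, so I lower another millimetre.

Call:
move_arm(targets=[[[0,0,0.001],0],[[0,0,0.001],0],[[0,0,0.001],0]])

```text
time_s: 14.0
ee_pos: [0.621, -0.0024, 0.0762]
ee_rot: [0.0, 0.757, 0.653, 0.0]
contact_force: [-2.3, 0.5, 8.1]
opening: 0.0511
grip_force: 63.9
```

Call:
move_arm(targets=[[[0,0,0],0],[[0,0,0],0],[[0,0,0],0],[[0,0,0],0],[[0,0,0],0],[[0,0,0],0]], grip=100)

```text
time_s: 14.6
ee_pos: [0.6209, -0.0023, 0.0752]
ee_rot: [-0.0, 0.757, 0.654, -0.0]
contact_force: [0.5, 0.5, -0.5]
opening: 0.0856
grip_force: 0.0
```

Call:
move_arm(targets=[[[0,0,-0.02],0],[[0,0,-0.06],0],[[0,0,-0.1],0],[[0,0,-0.14],0],[[0.005,-0.02,-0.17],0],[[0.015,-0.06,-0.175],0],[[0.025,-0.1,-0.175],0],[[0.035,-0.14,-0.175],0],[[0.045,-0.18,-0.175],0],[[0.045,-0.18,-0.175],0],[[0.045,-0.18,-0.175],0]])

```text
time_s: 15.7
ee_pos: [0.4491, 0.0689, 0.2508]
ee_rot: [-0.0, 0.756, 0.654, 0.001]
contact_force: [0.8, 0.4, -0.1]
opening: 0.0854
grip_force: 0.0
```

```bash
python3 look.py yellow .449 .0685 pics/w6.png;python3 look.py green .449 .0685 pics/w6.png .102
```

```text
15.7 [0.4491 0.0689 0.2508] [-0.6054  0.2753  0.4535  2.0069 -0.1546  0.8909 -0.2142]
finger angle -8.301862961569183
yellow 1376.5 ((254.89112854003906, 174.4596710205078), 21.928804397583008) (array([0.4477, 0.0695]), 0.022354844957590103) shift [ 0.0004 -0.0015 -0.    ]
shift to given [-0.0004 -0.     -0.    ]
15.75 [0.45   0.0685 0.2507] [-0.6044  0.2765  0.4537  2.0054 -0.1546  0.8909 -0.2141]
finger angle -8.35956179197214
green 2160.5 ((440.89056396484375, 228.15235900878906), 28.30879783630371) (array([ 0.6166, -0.0012]), 0.028425822034478188) shift [-0.0447  0.175   0.0002]
shift to given [-0.0001 -0.001  -0.    ]
```

View pics/w6.png

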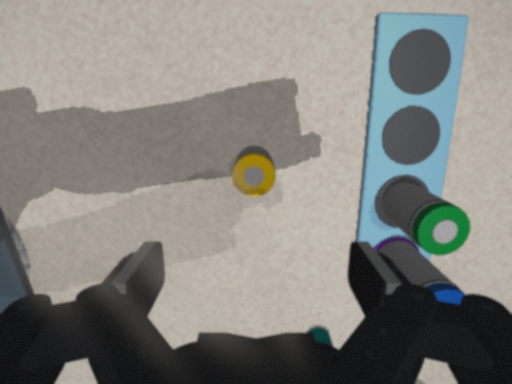

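Green stands upright on the second mark. Yellow's lid at (254,174) is centred between the fingers.

Call:
move_arm(targets=[[[0,-0.0015,0.03],0],[[0,-0.0015,0.07],0],[[0,-0.0015,0.11],0],[[0,-0.0015,0.145],0],[[0,-0.0015,0.17],0],[[0,-0.0015,0.19],0],[[0,-0.0015,0.201],0],[[0,-0.0015,0.206],0],[[0,-0.0015,0.206],0],[[0,-0.0015,0.206],0]])

```text
time_s: 16.8
ee_pos: [0.4485, 0.0685, 0.0449]
ee_rot: [0.0, 0.757, 0.653, 0.0]
contact_force: [0.3, 0.1, -0.3]
opening: 0.0851
grip_force: 0.0
```

Call:
move_arm(targets=[[[0,0,0],0],[[0,0,0],0],[[0,0,0],0],[[0,0,0],0],[[0,0,0],0],[[0,0,0],0],[[0,0,0],0],[[0,0,0],0],[[0,0,0],0],[[0,0,0],0]], grip=0)

```text
time_s: 17.8
ee_pos: [0.4482, 0.0688, 0.045]
ee_rot: [0.0, 0.757, 0.654, 0.001]
contact_force: [-2.7, -0.6, 8.9]
opening: 0.0425
grip_force: 59.7
```

Call:
move_arm(targets=[[[0,0,-0.01],0],[[0,0,-0.03],0],[[0,0,-0.05],0],[[0,0,-0.08],0],[[0,0,-0.11],0],[[0,0,-0.14],0],[[0,0,-0.14],0],[[0,0,-0.14],0],[[0,0,-0.14],0]])

```text
time_s: 18.7
ee_pos: [0.4473, 0.0687, 0.1838]
ee_rot: [-0.0, 0.757, 0.654, -0.0]
contact_force: [-0.0, 0.3, -2.3]
opening: 0.043
grip_force: 61.0
```

```bash
python3 look.py yellow .6331 .0769 pics/w7.png .21
```

```text
18.7 [0.4473 0.0687 0.1838] [-0.5734  0.3702  0.4324  2.1037 -0.2337  0.7139 -0.1349]
finger angle -8.370070961444158
yellow 9792.0 ((255.7711181640625, 296.7986755371094), 61.0868034362793) (array([0.4472, 0.0719]), 0.02333485335111618) shift [ 0.0032 -0.0006 -0.    ]
shift to given [ 0.0352  0.1826 -0.0002]
```

Call:
move_arm(targets=[[[0.003,0.012,0],0],[[0.008,0.04,0],0],[[0.015,0.075,0],0],[[0.022,0.11,0],0],[[0.028,0.145,0],0],[[0.033,0.17,0],0],[[0.035,0.182,0],0],[[0.035,0.182,0],0],[[0.035,0.182,0],0]])

```text
time_s: 19.65
ee_pos: [0.6328, 0.0764, 0.1831]
ee_rot: [-0.0, 0.757, 0.653, -0.001]
contact_force: [-0.3, -0.0, -1.1]
opening: 0.0431
grip_force: 61.1
```

Call:
move_arm(targets=[[[0,0,0.025],0],[[0,0,0.055],0],[[0,0,0.08],0],[[0,0,0.1],0],[[0,0,0.112],0],[[0,0,0.119],0],[[0,0,0.123],0],[[0,0,0.125],0],[[0,0,0.127],0],[[0,0,0.127],0],[[0,0,0.127],0]])

```text
time_s: 20.75
ee_pos: [0.6333, 0.0767, 0.0578]
ee_rot: [0.0, 0.757, 0.654, 0.0]
contact_force: [0.7, 0.1, -1.1]
opening: 0.0433
grip_force: 61.1
```

Call:
move_arm(targets=[[[0,0,0.001],0],[[0,0,0.001],0],[[0,0,0.001],0]])

```text
time_s: 21.05
ee_pos: [0.6334, 0.0767, 0.0571]
ee_rot: [0.0, 0.757, 0.654, 0.0]
contact_force: [-2.3, -0.0, 5.7]
opening: 0.0429
grip_force: 61.6
```

Call:
move_arm(targets=[[[0,0,0],0],[[0,0,0],0],[[0,0,0],0],[[0,0,0],0],[[0,0,0],0],[[0,0,0],0]], grip=100)

```text
time_s: 21.65
ee_pos: [0.6331, 0.0767, 0.0562]
ee_rot: [-0.0, 0.757, 0.654, -0.0]
contact_force: [0.7, 0.2, 1.3]
opening: 0.0858
grip_force: 0.0
```

Call:
move_arm(targets=[[[0,0,-0.02],0],[[0,0,-0.06],0],[[0,0,-0.1],0],[[0,0,-0.14],0],[[0,0,-0.175],0],[[0,0,-0.195],0],[[0,0,-0.195],0]])

```text
time_s: 22.35
ee_pos: [0.6345, 0.0765, 0.2547]
ee_rot: [0.001, 0.757, 0.653, 0.002]
contact_force: [0.6, 0.5, 0.1]
opening: 0.0856
grip_force: 0.0
```

Call:
move_arm(targets=[[[-0.03,-0.012,0],0],[[-0.065,-0.026,0],0],[[-0.1,-0.041,0],0],[[-0.14,-0.057,0],0],[[-0.18,-0.073,0],0],[[-0.22,-0.089,0],0],[[-0.26,-0.105,0],0],[[-0.3,-0.122,0],0],[[-0.335,-0.136,0],0],[[-0.356,-0.1445,0],0],[[-0.356,-0.1445,0],0],[[-0.356,-0.1445,0],0]])

```text
time_s: 23.55
ee_pos: [0.4379, -0.2542, 0.2506]
ee_rot: [-0.001, 0.757, 0.653, -0.0]
contact_force: [0.7, 0.5, -0.0]
opening: 0.0849
grip_force: 0.0
```

```bash
python3 look.py red .438 -.254 pics/w8.png
```

```text
23.55 [ 0.4379 -0.2542  0.2506] [ 0.0812  0.3633  0.4903  1.8897 -0.2089  0.94    0.5213]
finger angle -8.441412366717179
red 797.0 ((254.73809814453125, 170.7857208251953), 16.639707565307617) (array([ 0.4357, -0.2539]), 0.017967471852898598) shift [ 0.     -0.0022  0.    ]
shift to given [0.0002 0.0001 0.    ]
```

View pics/w8.png

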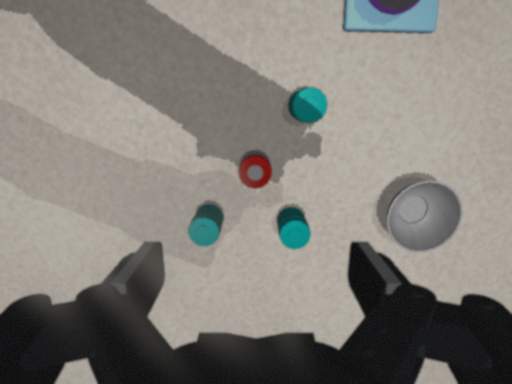

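The red lid at (255,171) is centred, with the turquoise jars at (309,104), (205,225) and (294,229) off the finger line. I descend with the fingers partly closed.

Call:
move_arm(targets=[[[0,-0.002,0.03],0],[[0,-0.002,0.07],0],[[0,-0.002,0.11],0],[[0,-0.002,0.145],0],[[0,-0.002,0.175],0],[[0,-0.002,0.198],0],[[0,-0.002,0.211],0],[[0,-0.002,0.217],0],[[0,-0.002,0.217],0],[[0,-0.002,0.217],0]], grip=78)

```text
time_s: 24.6
ee_pos: [0.4368, -0.2538, 0.0347]
ee_rot: [0.0, 0.757, 0.654, 0.0]
contact_force: [-0.1, 0.0, -0.4]
opening: 0.0668
grip_force: 0.0
```

Call:
move_arm(targets=[[[0,0,0],0],[[0,0,0],0],[[0,0,0],0],[[0,0,0],0],[[0,0,0],0],[[0,0,0],0],[[0,0,0],0],[[0,0,0],0],[[0,0,0],0],[[0,0,0],0]], grip=0)

```text
time_s: 25.6
ee_pos: [0.4367, -0.2542, 0.0352]
ee_rot: [0.001, 0.757, 0.654, 0.0]
contact_force: [0.6, 1.1, 7.1]
opening: 0.0348
grip_force: 59.1
```

Call:
move_arm(targets=[[[0,0,-0.01],0],[[0,0,-0.03],0],[[0,0,-0.06],0],[[0,0,-0.095],0],[[0,0,-0.13],0],[[0,0,-0.16],0],[[0,0,-0.18],0],[[0,0,-0.18],0],[[0,0,-0.18],0]])

```text
time_s: 26.5
ee_pos: [0.4361, -0.2539, 0.2147]
ee_rot: [0.0, 0.757, 0.654, 0.0]
contact_force: [0.7, 0.5, -1.6]
opening: 0.0348
grip_force: 59.8
```

```bash
python3 look.py red .6441 .156 pics/w9.png .23
```

```text
26.5 [ 0.4361 -0.2539  0.2147] [ 0.0909  0.4048  0.4862  1.9456 -0.2484  0.8485  0.563 ]
finger angle -8.374018545514339
red 6117.0 ((255.5, 282.7909240722656), 46.42192459106445) (array([ 0.4363, -0.2526]), 0.019811518490314484) shift [ 0.0013 -0.      0.    ]
shift to given [0.4358 0.1461 0.0002]
```

Call:
move_arm(targets=[[[0.015,0.005,0],0],[[0.05,0.017,0],0],[[0.09,0.03,0],0],[[0.13,0.043,0],0],[[0.17,0.057,0],0],[[0.21,0.07,0],0],[[0.25,0.084,0],0],[[0.29,0.097,0],0],[[0.33,0.11,0],0],[[0.37,0.124,0],0],[[0.405,0.136,0],0],[[0.425,0.142,0],0]])

```text
time_s: 27.75
ee_pos: [0.6388, 0.1495, 0.212]
ee_rot: [-0.001, 0.756, 0.655, -0.001]
contact_force: [0.1, -0.1, -0.6]
opening: 0.0346
grip_force: 59.8
```

Call:
move_arm(targets=[[[0.0105,0.0035,0],0],[[0.0105,0.0035,0],0],[[0.0105,0.0035,0],0],[[0.0105,0.0035,0],0]])

```text
time_s: 28.15
ee_pos: [0.6433, 0.1534, 0.2143]
ee_rot: [0.0, 0.758, 0.653, -0.0]
contact_force: [0.1, -0.2, -0.8]
opening: 0.0349
grip_force: 59.8
```

Call:
move_arm(targets=[[[0,0,0.025],0],[[0,0,0.06],0],[[0,0,0.095],0],[[0,0,0.12],0],[[0,0,0.14],0],[[0,0,0.153],0],[[0,0,0.16],0],[[0,0,0.164],0],[[0,0,0.166],0],[[0,0,0.167],0],[[0,0,0.167],0],[[0,0,0.167],0]])

```text
time_s: 29.35
ee_pos: [0.6439, 0.1556, 0.0478]
ee_rot: [0.0, 0.757, 0.654, 0.0]
contact_force: [0.8, -0.0, -0.9]
opening: 0.0348
grip_force: 59.8
```

Call:
move_arm(targets=[[[0,0,0.001],0],[[0,0,0.001],0],[[0,0,0.001],0]])

```text
time_s: 29.65
ee_pos: [0.644, 0.1556, 0.0473]
ee_rot: [0.0, 0.757, 0.654, 0.0]
contact_force: [-1.3, -0.2, 7.4]
opening: 0.035
grip_force: 60.6
```

Call:
move_arm(targets=[[[0,0,0],0],[[0,0,0],0],[[0,0,0],0],[[0,0,0],0],[[0,0,0],0],[[0,0,0],0]], grip=100)

```text
time_s: 30.25
ee_pos: [0.6437, 0.1555, 0.0462]
ee_rot: [0.0, 0.757, 0.654, -0.0]
contact_force: [-0.4, 0.6, 0.4]
opening: 0.0854
grip_force: 0.0
```

Call:
move_arm(targets=[[[0,0,-0.02],0],[[0,0,-0.06],0],[[0,0,-0.1],0],[[0,0,-0.14],0],[[0,0,-0.18],0],[[0,-0.03,-0.2],0],[[0,-0.07,-0.2],0],[[0,-0.11,-0.2],0],[[0.03,-0.15,-0.2],0],[[0.06,-0.17,-0.2],0],[[0.06,-0.17,-0.2],0],[[0.06,-0.17,-0.2],0]])

```text
time_s: 31.45
ee_pos: [0.484, 0.2404, 0.2465]
ee_rot: [0.0, 0.756, 0.654, 0.0]
contact_force: [-0.4, -0.8, -0.0]
opening: 0.085
grip_force: 0.0
```

```bash
python3 - <<'E'
from h import *
T={'blue':(.6092,-.0809),'green':(.6208,-.002),'yellow':(.6326,.077),'red':(.6441,.156)}
for n in("top","scene"):
    p=viewer.camera_params(n);im=viewer.read_camera(n);cv2.imwrite(f"pics/{n}9.png",im[...,::-1])
    for c in T:
        for a,q in blobs(im,c)[:3]:
            if a<700: w,rd=world(p,q,Z[c]+.008); print(n,c,a,w,rd,'err mm',1e3*(w-T[c]))
E
```

```text
top blue 360.5 [ 0.60987127 -0.08133576] 0.030409371480345726 err mm [ 0.67126827 -0.43576065]
top green 248.0 [ 0.62048376 -0.00202699] 0.02587136998772621 err mm [-0.31624393 -0.02699448]
top yellow 171.0 [0.63262951 0.07682662] 0.022053280845284462 err mm [ 0.02951374 -0.17337543]
top red 116.5 [0.64437819 0.15503106] 0.01879439689218998 err mm [ 0.27818527 -0.96894479]
scene blue 450.0 [ 0.61245388 -0.08248559] 0.03149887174367905 err mm [ 3.25387793 -1.58559386]
scene green 320.0 [ 0.62198639 -0.0022974 ] 0.02631184086203575 err mm [ 1.18638916 -0.29739584]
scene yellow 247.5 [0.63479781 0.07682397] 0.02368984930217266 err mm [ 2.19781151 -0.17602783]
scene red 160.5 [0.64543754 0.15362036] 0.019447648897767067 err mm [ 1.33753862 -2.37963772]
```

View pics/top9.png

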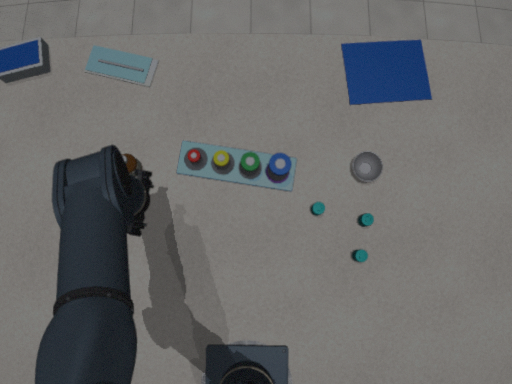

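View pics/scene9.png

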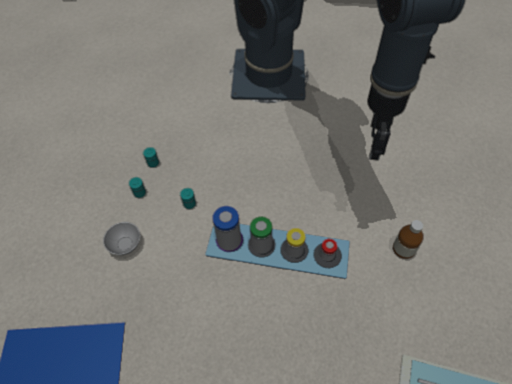

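All four jars stand upright on their marks, with lids in the scene view at (226,218), (261,227), (296,237) and (329,246). The bottle at (408,238) and the bowl at (123,240) have not moved, and the arm is clear.

```bash
python3 -c "
from plant import r
print(r.job_done())"
```

```text
the job is handed in; nothing more can be done
None
```

The job is handed in: the four jars stand upright in height order, blue on purple, then green, yellow and red, each within about 1 mm of its mark's centre by the top camera, with the bottle and bowl left alone, in about 32 s.

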